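Open the push-pin jar in the desk caddy

TASK

Pack the square jar of push pins, lid still closed, upright into the snug empty pocket at the front of the bamboo desk caddy so that it cannot turn. Then twist its tight red lid anticlockwise until the threads let go, lift it straight off and finish while still holding it level, a couple of centimetres clear above the jar's mouth, with the jar fully down in the pocket. Leave the glue stick, stapler and water glass alone.

Things in the scene. Friction and masses are not known exactly. Their poses are not given: they have to be found in the camera images.
- jar: Clear glass jar with coloured push pins, 0.32 kg or so, loose, upright at any yaw. Square body 54 x 54 mm and 58 mm tall (flat shoulder at 58 mm), then a round neck of 36 mm diameter up to the mouth at 78 mm. Origin: centre of the underside; z up, x and y square to the flat sides.
- lid: Red round fluted twist-off lid, 50 mm diameter, 23 mm tall, 45 g, closed on the jar at the start. Origin: centre of its lower edge, z up; closed it stands about 61 mm above the jar's origin. At the start its x axis is 0 to 0.2 rad anticlockwise (from above) of the jar's x axis.
- lid_top (a point): Centre of the lid's top face, 84 mm above the jar's origin when closed. A sprung liner (up to 19 N) makes it tight, 0.1 to 0.5 N m: an unbraced jar turns along. Turned anticlockwise its lugs come free when its x axis is 0.87 rad past the jar's; at 1.55 rad it meets a stop; between these it lifts straight off. Its lugs clear the mouth once it is raised 19 mm.
- caddy: Bamboo desk caddy, fixed, 128 x 68 mm, walls 5 mm thick and 32 mm high. Origin: on the desk under the centre of the empty square pocket, whose sides lie along x and y. x points to the second compartment (eraser and binder clip inside, up to 40 mm high), which ends at x = +94 mm; the other outer walls are 34 mm from the origin.
- pocket (a point): Centre of the floor of the empty pocket, 4 mm above the desk. The pocket is 57.6 x 57.6 mm inside and 28 mm deep: the jar fits at any quarter turn with 1.8 mm play a side, and can turn by no more than about 0.07 rad in it.
- glue_stick: Red and white glue stick standing upright, 24 mm diameter, 92 mm tall, origin under its centre. Bystander.
- stapler: Blue stapler, 34 x 140 x 53 mm, origin under its centre, long along its y axis. Bystander.
- water_glass: Clear water glass, 81 mm diameter, 93 mm tall, origin under its centre. Bystander.
Not all that is in view belongs to the job. What is meant by the lid is not purple, and is the larger of those in its own colour.

How it is judged:
By the outcome, as a careful person would: the job done as asked, in the order asked, and still so for the second after the job is handed in, while the arm keeps its last pose, push and grip.
It also fails if it takes over 48 s, if anything falls off the work surface, if the arm or the gripper's body presses on something with over 40 N, if the wrist force passes 120 N, or if a joint passes its speed limit or range.

ROBOT

A 6-joint arm with a two-finger parallel gripper is mounted at the origin on a cart in front of the work surface, level with it; the furniture and walls round the work are solid. World frame = base frame: x ahead of the robot, y to its left, z up, the work surface at z = 0. Lengths are in m, angles in degrees, forces in N, time in s.
With the tool pointing down it reaches from about 0.25 to 0.725 m from the base axis. Payload 9.7 kg.
Tool frame: the origin (TCP) lies between the finger pads; the fingertips stand 17 mm ahead of it and the grasp point (between the pads) lies 2 mm behind it; z points along the fingers, y is the direction in which the jaws open and shut (so a half turn about z gives the same grasp; the last joint's range is limited). The gripper opens to 85 mm and grips with 20 to 120 N. Pads are 22 mm wide; open, the fingers measure 114 mm over their backs; the gripper's body (76 mm by 85 mm) begins 54 mm behind the grasp point. The pads swing forward as they close: fully open they stand 13 mm farther back than shut.
Start: joints at [73.854, 4.979, 10.078, 95.1, 0, 90], TCP at [0.153, 0.528, 0.215] pointing down, gripper open.
Joint ranges: [-179.16, 179.16], [-48.56, 103.87], [-65.8, 70.77], [-126.05, 130.52], [-82.76, 87.17], [-180, 180]. Speed limits (degrees/s): [127.2, 127.2, 147.25, 180, 180, 180].

INTERFACE

Orientations are given as [roll, pitch, yaw] about the fixed x, y, z axes, in that order (R = Rz(yaw) Ry(pitch) Rx(roll)).
In Python, from workcell import monitor, cams, order gives the robot as it stands. The module is installed in compiled form; this text tells all that it offers.
- The arm moves only by the shell command python3 -m handwheel 'ROWS' [OPENING] [FORCE]. ROWS is JSON, a list of rows, each a list of 6 numbers: the shift along the tool's x, y, z in m, then the turn, a rotation vector about the tool's x, y, z in degrees. In form: [[tx, ty, tz, wx, wy, wz], ...]. A call has exactly 8 rows; each row shifts and turns the commanded pose from where the row before left it, along the tool's axes as they then stand; what a row does not reach is not made up. A row lasts 1/12 s, in which the tool goes at most 41.7 mm and 7.16 degrees, less where a joint would pass 70% of its speed; a pose out of reach is approached as far as the arm can. A call is refused whole if a number of a shift passes 0.0417 or a number of a turn 7.16, either way. A call with a gripper value outside its range is refused whole. OPENING is the opening, from -1 (shut) to 1 (fully open), set as the call begins (- or left out, the last holds). The fingers move at their own pace and stop on an object; FORCE is the grip in N (left out, the last holds). Time passes only in rows, so rows that do not move let the fingers close, or fill a call up. It gives the time, the measured TCP pose, the force and the opening at its end, in the units of the state.
- monitor.get_obs(): the state, without advancing time (a new reading comes with each control period).
- cams.camera(name): name is "scene" or "top"; returns a dict with "img" (480x640x3 uint8, red, green, blue), "depth" (480x640 float32, m along the optical axis (not along the pixel's ray), 0 where there is no reading), "fx", "fy", "cx", "cy" (pixels), "rvec" (rotation vector, rad) and "tvec" (3), from world to camera coordinates, as OpenCV has them. Camera axes: x right, y down, z forward; pixel columns grow to the right and rows downward; lengths in m; the calibration is good to about 2 mm. A picture is of the moment at which its call begins.
- order.job_done(): hands the job in, once; it reports no verdict.
The state is a dict: "time": time; "q": joint angles; "qd": joint speeds; "joint_efforts": joint torques, N m; "ee_pos": TCP position; "tcp_rot": TCP orientation; "wrist_force": force on the tool from outside, world axes, zero at the start; "torque": the same for the moment, N m; "opening": finger opening in m.
Only numpy, scipy, OpenCV 4.12 (cv2) and the standard library are available. Lean on these libraries where they do the work, as an engineer would, in place of code of your own. Each camera call takes 0.05 s, during which the arm holds its last target. There are 200 camera calls.

## Working session

There is one attempt and no reset: what is moved stays moved. The work goes in short steps, Python scripts to look and compute and a shell command to move; the robot and the scene stay as the last step left them, time stands still between calls to the robot, and variables do not carry over. Pictures are saved under pics/ and viewed, about 8 in all and at most 12, crops included, and the job is handed in when it is done.

```bash
mkdir -p pics
cat > h.py <<'E'
import numpy as np, cv2
from workcell import monitor, cams, order
def cam(n):
    c=cams.camera(n); c['R']=cv2.Rodrigues(np.array(c['rvec'],float))[0]; c['t']=np.array(c['tvec'],float).ravel(); return c
def cloud(c):
    v,u=np.mgrid[0:480,0:640]; d=c['depth']
    P=np.stack([(u-c['cx'])/c['fx']*d,(v-c['cy'])/c['fy']*d,d],-1)
    W=(P-c['t'])@c['R']; W[d<=0]=np.nan; return W
def proj(c,X):
    p=c['R']@np.array(X)+c['t']; return c['fx']*p[0]/p[2]+c['cx'],c['fy']*p[1]/p[2]+c['cy']
def ray(c,u,v):
    o=-c['R'].T@c['t']; d=c['R'].T@np.array([(u-c['cx'])/c['fx'],(v-c['cy'])/c['fy'],1]); return o,d
def atz(c,u,v,z):
    o,d=ray(c,u,v); return o+d*(z-o[2])/d[2]
def save(n,img,s=1): cv2.imwrite('pics/'+n+'.png',cv2.resize(img[:,:,::-1],None,fx=s,fy=s,interpolation=cv2.INTER_CUBIC))
E
python3 - <<'E'
from h import *
for n in ('top','scene'):
    c=cam(n); save(n+'0',c['img']); np.savez(n+'0.npz',**c); print(n,-c['R'].T@c['t'],c['fx'])
print(monitor.get_obs())
E
```

```text
top [ 0.4062478  -0.06758231  1.10138818] 468.8513942512578
scene [ 0.27848676 -0.57344252  0.75006487] 459.2936860730795
{'time': 0.1, 'q': array([7.38555040e+01, 5.00702841e+00, 1.00385681e+01, 9.51001693e+01,
       1.09915682e-03, 9.00012744e+01]), 'qd': array([-0.07343184, -0.01878398,  0.15832296,  0.0683072 ,  0.06570959,
       -0.0026418 ]), 'joint_efforts': array([-1.80995071e-04, -5.21562016e+01,  4.65654159e+01,  1.59784919e-02,
        5.65496578e-05,  8.24525983e-06]), 'ee_pos': array([0.15286286, 0.52808707, 0.214259  ]), 'tcp_rot': array([-1.79931370e+02, -1.09762957e-03,  1.63854228e+02]), 'wrist_force': array([ 0.58814404, -0.02520713,  0.62030405]), 'torque': array([-0.00853868, -0.01723206, -0.00378179]), 'opening': 0.08575808808060825}
```

View pics/top0.png

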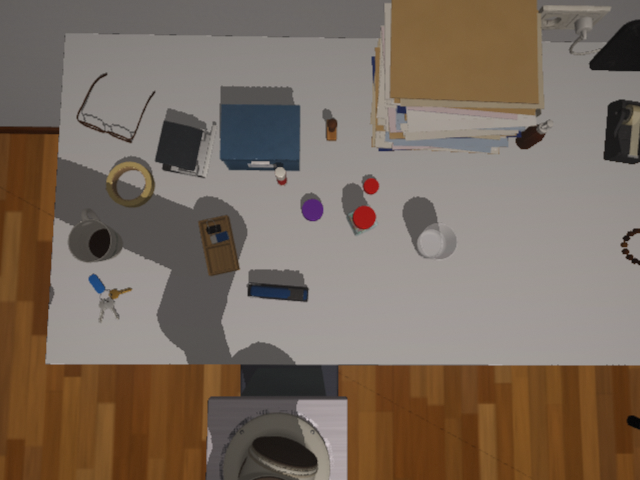

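View pics/scene0.png

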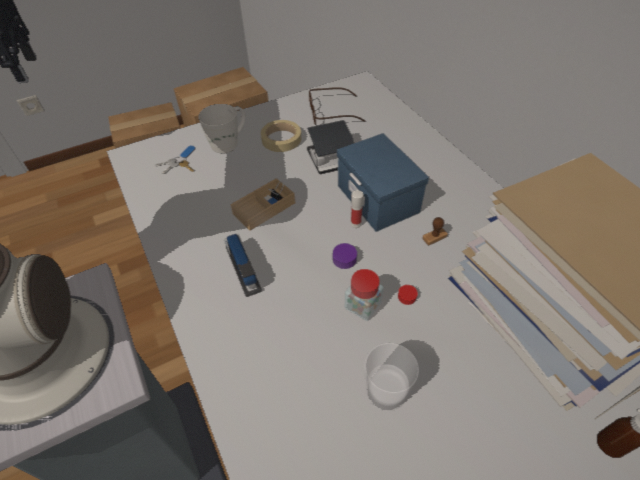

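Candidates for the lid: the large red lid on the jar at top (364,217) / scene (365,284); a small red lid lying at top (371,186) / scene (408,295); a purple lid at top (312,210) / scene (345,256). By the description (not purple, the larger red one, on the jar) I choose (364,217). The caddy is at top (219,245), with its empty pocket at the lower (robot) end, around (224,258).

Run:
```python
from h import *
T={n:dict(np.load(n+'0.npz')) for n in ('top','scene')}
W={n:cloud(T[n]) for n in T}
boxes={'top':(345,200,382,236),'scene':(345,265,385,302)}
for n,c in T.items():
    x0,y0,x1,y1=boxes[n]; hsv=cv2.cvtColor(c['img'],cv2.COLOR_RGB2HSV)
    m=((hsv[...,0]<8)|(hsv[...,0]>172))&(hsv[...,1]>170)&(hsv[...,2]>60)
    b=np.zeros_like(m); b[y0:y1,x0:x1]=1; m&=b
    P=W[n][m]; print(n,'red z pct',np.nanpercentile(P[:,2],[5,50,90]))
    P=P[P[:,2]>np.nanpercentile(P[:,2],90)-.006]
    r=cv2.minEnclosingCircle(P[:,:2].astype(np.float32)); print(' circle',r,'mean',P.mean(0),len(P))
    # triangulation centre by pixel
    v,u=np.nonzero(m); print(' px',u.mean(),v.mean())
    # caddy: brownish points z 0.02-.036
    cb={'top':(190,205,250,285),'scene':(225,175,302,230)}[n]
    b=np.zeros_like(m); b[cb[1]:cb[3],cb[0]:cb[2]]=1
    mm=b&(W[n][...,2]>.026)&(W[n][...,2]<.037)&(hsv[...,0]<25)&(hsv[...,1]>60)
    Q=W[n][mm]; print(' caddy z',np.percentile(Q[:,2],[10,50,90]),len(Q)); (cx,s,a)=cv2.minAreaRect((Q[:,:2]*1000).astype(np.float32)); print(cx,s,a); print(cv2.boxPoints((cx,s,a)))
    # jar body depth
    x0,y0,x1,y1=(335,190,395,245) if n=='top' else (335,260,395,325)
    Z=W[n][y0:y1,x0:x1].reshape(-1,3); Z=Z[(Z[:,2]>.008)&(Z[:,2]<.06)]; print(' body',len(Z),Z.min(0) if len(Z) else '',Z.max(0) if len(Z) else '')
t=T['top']['img']; s=T['scene']['img']
a=cv2.resize(t[205:285,180:400],None,fx=3.6,fy=3.6,interpolation=cv2.INTER_CUBIC)
l=cv2.resize(s[255:325,335:420],(396,306),interpolation=cv2.INTER_CUBIC); r=cv2.resize(s[170:235,220:305],(396,306),interpolation=cv2.INTER_CUBIC)
save('crop1',np.vstack([a,np.hstack([l,r])]))
```

```text
top red z pct [0.08050258 0.08389154 0.08635865]
 circle ((0.5590670704841614, -0.18736954033374786), 0.024557754397392273) mean [ 0.55906146 -0.18753435  0.08409136] 377
 px 363.6045340050378 217.1234256926952
 caddy z [0.02819468 0.03151993 0.03406842] 444
(499.9591979980469, 141.25396728515625) (127.86923217773438, 68.35795593261719) 12.211353302001953
[[430.24167  161.13626 ]
 [444.70065   94.324974]
 [569.67676  121.37167 ]
 [555.2178   188.18295 ]]
 body 250 [ 0.52630932 -0.22525546  0.00820063] [ 0.63434296 -0.15319976  0.05999407]
scene red z pct [0.08381409 0.08588038 0.08719984]
 circle ((0.5588902831077576, -0.19147370755672455), 0.024340717121958733) mean [ 0.56429739 -0.19015165  0.08578042] 308
 px 367.65806451612906 278.4935483870968
 caddy z [0.02721882 0.03215658 0.03462001] 570
(498.3026123046875, 137.8931427001953) (127.23217010498047, 70.16593933105469) 12.410317420959473
[[428.63327 158.48453]
 [443.71274  89.95813]
 [567.9719  117.30176]
 [552.89246 185.82816]]
 body 814 [ 0.52429356 -0.22642894  0.00811748] [ 0.59989697 -0.07981388  0.05999884]
```

View pics/crop1.png

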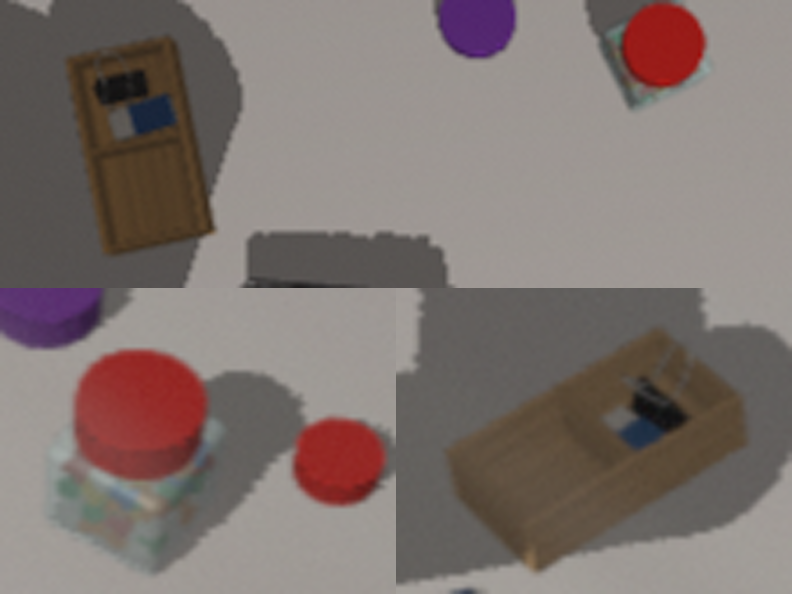

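The crop confirms the choice: the big red lid sits on the glass jar, the small red lid lies loose beside it, and the caddy's empty pocket is at its near end. Next I fit the jar's yaw from its silhouette in both views.

```bash
cat >> h.py <<'E'
def plan(target,yaw,n,pose=None):
    """print n rows from the present pose to target pos/yaw (tool down)"""
    from scipy.spatial.transform import Rotation as Ro
    o=monitor.get_obs(); p=np.array(o['ee_pos']); r,pi,y=o['tcp_rot']
    dy=(yaw-y+180)%360-180; print('from',p.round(4),o['tcp_rot'].round(2),'dyaw',round(dy,1))
    d=(np.array(target)-p)/n
    for i in range(n):
        R=Ro.from_euler('xyz',[180,0,y+dy*i/n],degrees=True); s=R.inv().apply(d)
        print([round(float(k),4) for k in s]+[0,0,round(-dy/n,2)],end=', ')
    print()
E
python3 - <<'E'
from h import *
from scipy.optimize import differential_evolution as DE
T={n:dict(np.load(n+'0.npz')) for n in ('top','scene')}
M={}
for n,c in T.items():
    W=cloud(c); m=(W[...,2]>.007)
    b=np.zeros_like(m); x0,y0,x1,y1=(335,196,395,245) if n=='top' else (335,262,393,325); b[y0:y1,x0:x1]=1
    m&=b; k,l,st,_=cv2.connectedComponentsWithStats(m.astype(np.uint8)); i=1+np.argmax(st[1:,4]); M[n]=l==i; print(n,st[i])
th=np.linspace(0,2*np.pi,40)
def pts(x,y,a):
    a=np.radians(a);R=np.array([[np.cos(a),-np.sin(a)],[np.sin(a),np.cos(a)]])
    q=R@(np.array([[1,1],[1,-1],[-1,-1],[-1,1]]).T*.027)
    return [[np.r_[q[:,i]+[x,y],z] for i in range(4) for z in (.006,.058)], [np.r_[x+.025*np.cos(t),y+.025*np.sin(t),z] for t in th for z in (.061,.084)]]
def sil(c,p,S=4):
    im=np.zeros((480*S,640*S),np.uint8)
    for g in p:
        uv=np.array([proj(c,X) for X in g])
        cv2.fillConvexPoly(im,cv2.convexHull(np.round((uv+.5)*S).astype(np.int32)),255)
    return cv2.resize(im,(640,480),interpolation=cv2.INTER_AREA)>127
def cost(n):
    return lambda v: sum((sil(T[k],pts(*v))!=M[k]).sum() for k in n)
for n in (['top'],['scene'],['top','scene']):
    r=DE(cost(n),[(.54,.58),(-.205,-.17),(-10,80)],maxiter=25,popsize=8,seed=1,polish=False); print(n,r.x,r.fun,[M[k].sum() for k in n])
plan([.559,-.1885,.2],24,24)
E
```

```text
top [346 204  32  32 658]
scene [ 345  269   39   52 1443]
['top'] [ 0.56024663 -0.1870392  27.70527773] 30.0 [np.int64(658)]
['scene'] [ 0.55938313 -0.18933184 28.2430881 ] 64.0 [np.int64(1443)]
['top', 'scene'] [ 0.56006855 -0.18866328 25.81495258] 132.0 [np.int64(658), np.int64(1443)]
from [0.1529 0.5281 0.2143] [-179.93   -0.    163.85] dyaw -139.9
[-0.0246, -0.024, 0.0006, 0, 0, np.float64(5.83)], [-0.0269, -0.0214, 0.0006, 0, 0, np.float64(5.83)], [-0.0289, -0.0185, 0.0006, 0, 0, np.float64(5.83)], [-0.0306, -0.0155, 0.0006, 0, 0, np.float64(5.83)], [-0.032, -0.0123, 0.0006, 0, 0, np.float64(5.83)], [-0.0331, -0.009, 0.0006, 0, 0, np.float64(5.83)], [-0.0339, -0.0056, 0.0006, 0, 0, np.float64(5.83)], [-0.0343, -0.0021, 0.0006, 0, 0, np.float64(5.83)], [-0.0343, 0.0014, 0.0006, 0, 0, np.float64(5.83)], [-0.034, 0.0049, 0.0006, 0, 0, np.float64(5.83)], [-0.0333, 0.0083, 0.0006, 0, 0, np.float64(5.83)], [-0.0323, 0.0116, 0.0006, 0, 0, np.float64(5.83)], [-0.0309, 0.0148, 0.0006, 0, 0, np.float64(5.83)], [-0.0293, 0.0179, 0.0006, 0, 0, np.float64(5.83)], [-0.0273, 0.0208, 0.0006, 0, 0, np.float64(5.83)], [-0.0251, 0.0234, 0.0006, 0, 0, np.float64(5.83)], [-0.0225, 0.0259, 0.0006, 0, 0, np.float64(5.83)], [-0.0198, 0.028, 0.0006, 0, 0, np.float64(5.83)], [-0.0169, 0.0299, 0.0006, 0, 0, np.float64(5.83)], [-0.0137, 0.0315, 0.0006, 0, 0, np.float64(5.83)], [-0.0105, 0.0327, 0.0006, 0, 0, np.float64(5.83)], [-0.0071, 0.0336, 0.0006, 0, 0, np.float64(5.83)], [-0.0037, 0.0341, 0.0006, 0, 0, np.float64(5.83)], [-0.0002, 0.0343, 0.0006, 0, 0, np.float64(5.83)],
```

```bash
python3 -m handwheel '[[-0.029,-0.0285,0,0,0,0],[-0.029,-0.0285,0,0,0,0],[-0.029,-0.0285,0,0,0,0],[-0.029,-0.0285,0,0,0,0],[-0.029,-0.0285,0,0,0,0],[-0.029,-0.0285,0,0,0,0],[-0.029,-0.0285,0,0,0,0],[-0.029,-0.0285,0,0,0,0]]' 1 60
python3 - <<'E'
from h import *
print(monitor.get_obs()['q'].round(1)); plan([.5595,-.1885,.18],206.5,14)
E
```

```text
time: 0.77
ee_pos: [0.3126, 0.2429, 0.2147]
tcp_rot: [180.0, 0.0, 163.9]
wrist_force: [0.8, 0.3, -0.2]
opening: 0.0853
[ 37.9 -15.9  -9.2  96.7  -0.   54. ]
from [0.3126 0.2429 0.2147] [1.8000e+02 1.0000e-02 1.6389e+02] dyaw 42.6
[-0.0255, -0.0247, 0.0025, 0, 0, np.float64(-3.04)], [-0.0241, -0.026, 0.0025, 0, 0, np.float64(-3.04)], [-0.0227, -0.0273, 0.0025, 0, 0, np.float64(-3.04)], [-0.0212, -0.0284, 0.0025, 0, 0, np.float64(-3.04)], [-0.0197, -0.0295, 0.0025, 0, 0, np.float64(-3.04)], [-0.0181, -0.0305, 0.0025, 0, 0, np.float64(-3.04)], [-0.0165, -0.0315, 0.0025, 0, 0, np.float64(-3.04)], [-0.0148, -0.0323, 0.0025, 0, 0, np.float64(-3.04)], [-0.013, -0.033, 0.0025, 0, 0, np.float64(-3.04)], [-0.0113, -0.0337, 0.0025, 0, 0, np.float64(-3.04)], [-0.0095, -0.0342, 0.0025, 0, 0, np.float64(-3.04)], [-0.0076, -0.0347, 0.0025, 0, 0, np.float64(-3.04)], [-0.0058, -0.035, 0.0025, 0, 0, np.float64(-3.04)], [-0.0039, -0.0353, 0.0025, 0, 0, np.float64(-3.04)],
```

```bash
python3 -m handwheel '[[-0.0255,-0.0247,0.0025,0,0,-3],[-0.0241,-0.026,0.0025,0,0,-3],[-0.0227,-0.0273,0.0025,0,0,-3],[-0.0212,-0.0284,0.0025,0,0,-3],[-0.0197,-0.0295,0.0025,0,0,-3],[-0.0181,-0.0305,0.0025,0,0,-3],[-0.0165,-0.0315,0.0025,0,0,-3],[-0.0148,-0.0323,0.0025,0,0,-3]]'; python3 -m handwheel '[[-0.013,-0.033,0.0025,0,0,-3],[-0.0113,-0.0337,0.0025,0,0,-3],[-0.0095,-0.0342,0.0025,0,0,-3],[-0.0076,-0.0347,0.0025,0,0,-3],[-0.0058,-0.035,0.0025,0,0,-3],[-0.0039,-0.0353,0.0025,0,0,-3],[0,0,0,0,0,0],[0,0,0,0,0,0]]'
python3 - <<'E'
from h import *
o=monitor.get_obs(); print(o['q'].round(1)); plan([.5595,-.1885,.047],206.5,7)
c=cam('scene'); a=c['img'][210:330,300:430]; b=cam('top')['img'][170:290,300:430]
save('over',np.hstack([a,b]),3)
E
```

```text
time: 1.43
ee_pos: [0.453, -0.004, 0.1946]
tcp_rot: [180.0, -0.0, -172.0]
wrist_force: [-0.1, 0.2, 0.2]
opening: 0.0859
time: 2.1
ee_pos: [0.5567, -0.1892, 0.1782]
tcp_rot: [179.9, -0.1, -154.3]
wrist_force: [-0.3, 0.7, -0.5]
opening: 0.0853
[-18.8   9.8  11.3  91.7   0.  -44.5]
from [ 0.5567 -0.1892  0.1782] [ 1.7988e+02 -1.1000e-01 -1.5428e+02] dyaw 0.8
[-0.0004, -0.0001, 0.0187, 0, 0, np.float64(-0.11)], [-0.0004, -0.0001, 0.0187, 0, 0, np.float64(-0.11)], [-0.0004, -0.0001, 0.0187, 0, 0, np.float64(-0.11)], [-0.0004, -0.0001, 0.0187, 0, 0, np.float64(-0.11)], [-0.0004, -0.0001, 0.0187, 0, 0, np.float64(-0.11)], [-0.0004, -0.0001, 0.0187, 0, 0, np.float64(-0.11)], [-0.0004, -0.0001, 0.0187, 0, 0, np.float64(-0.11)],
```

View pics/over.png

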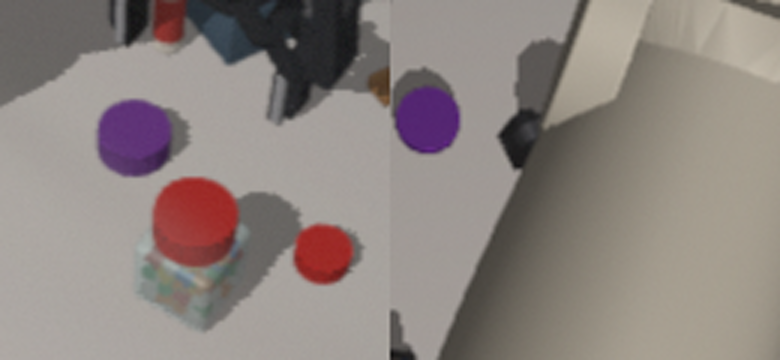

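The crop shows the gripper above, and the jar (red lid near (195,215) in the left half) undisturbed below it. Next is the descent.

```bash
python3 -m handwheel '[[-0.0004,-0.0001,0.0187,0,0,-0.1],[-0.0004,-0.0001,0.0187,0,0,-0.1],[-0.0004,-0.0001,0.0187,0,0,-0.1],[-0.0004,-0.0001,0.0187,0,0,-0.1],[-0.0004,-0.0001,0.0187,0,0,-0.1],[-0.0004,-0.0001,0.0187,0,0,-0.1],[-0.0004,-0.0001,0.0187,0,0,-0.1],[0,0,0,0,0,0]]'; python3 -m handwheel '[[0,0,0,0,0,0],[0,0,0,0,0,0],[0,0,0,0,0,0],[0,0,0,0,0,0],[0,0,0,0,0,0],[0,0,0,0,0,0],[0,0,0,0,0,0],[0,0,0,0,0,0]]' -1 50;python3 - <<'E'
from h import *
o=monitor.get_obs(); print(o['wrist_force'],o['torque'],o['tcp_rot'],o['ee_pos'])
c=cam('scene'); save('grasp',c['img'][220:340,310:430],5)
E
```

```text
time: 2.87
ee_pos: [0.5576, -0.1854, 0.0459]
tcp_rot: [179.8, -0.2, -153.4]
wrist_force: [-0.3, 0.3, -0.5]
opening: 0.085
time: 3.53
ee_pos: [0.5608, -0.1878, 0.0511]
tcp_rot: [-179.9, 0.1, -153.5]
wrist_force: [0.3, -0.8, 8.1]
opening: 0.0484
[ 0.28647955 -0.84509159  8.09474056] [-0.02541121  0.10067511  0.02171223] [-1.79856972e+02  1.38952621e-01 -1.53459263e+02] [ 0.56077189 -0.18776795  0.05114603]
```

View pics/grasp.png

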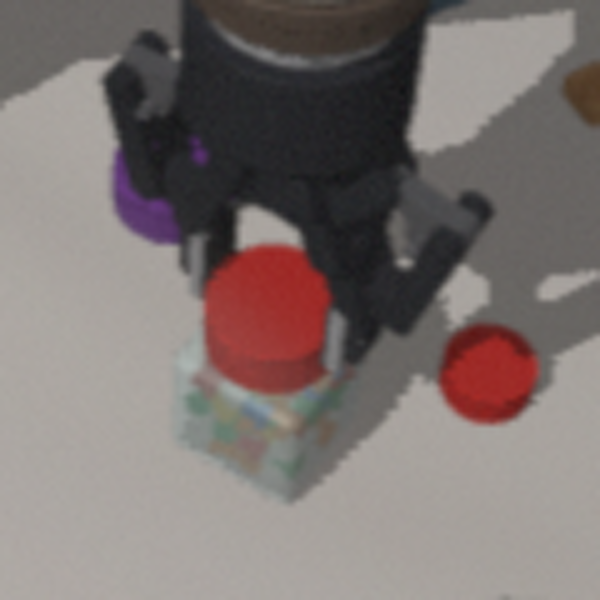

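The crop shows the fingers closed, but the tips look as high as the lid (pads near (197,262) and (335,345)). The opening of 48 mm also doesn't match the 54 mm body, so I measure where the fingers are.

Run:
```python
from h import *
c=cam('scene'); W=cloud(c)
o=monitor.get_obs(); p=o['ee_pos']; print(p,o['opening'])
a=np.radians(o['tcp_rot'][2]-90); j=np.array([np.cos(a),np.sin(a),0])
for s in (1,-1):
  for dz in (0,-.017): print(s,dz,'crop px',[round((k-b)*5) for k,b in zip(proj(c,p+s*j*.027+[0,0,dz]),(310,220))])
for (u,v) in [(197,262),(197,290),(335,345),(350,355),(335,320),(270,300),(265,250)]:
  print((u,v),W[220+v//5,310+u//5].round(4))
hsv=cv2.cvtColor(c['img'],cv2.COLOR_RGB2HSV); m=((hsv[...,0]<8)|(hsv[...,0]>172))&(hsv[...,1]>170)&(hsv[...,2]>60); b=np.zeros_like(m); b[262:302,345:380]=1
P=W[m&b]; print(np.percentile(P[:,2],[50,90]),P[P[:,2]>np.percentile(P[:,2],90)-.006].mean(0))
```

```text
[ 0.56076163 -0.18778186  0.05115769] 0.048410362754597466
1 0 crop px [209, 313]
1 -0.017 crop px [207, 339]
-1 0 crop px [335, 382]
-1 -0.017 crop px [331, 408]
(197, 262) [ 0.5387 -0.1682  0.096 ]
(197, 290) [ 0.5393 -0.1681  0.0773]
(335, 345) [ 0.5652 -0.2187  0.0889]
(350, 355) [ 0.5692 -0.2226  0.0849]
(335, 320) [ 0.5636 -0.219   0.1054]
(270, 300) [ 0.5583 -0.1879  0.0825]
(265, 250) [ 0.5666 -0.1706  0.0864]
[0.0861201  0.08747712] [ 0.56054367 -0.18873878  0.08611593]
```

Run:
```python
from h import *
c=cam('scene'); W=cloud(c); g=cv2.cvtColor(c['img'],cv2.COLOR_RGB2GRAY)
np.set_printoptions(linewidth=220)
print('z mm rows 240..312 step3, cols 340..400 step 3'); 
print((W[240:315:3,340:402:3,2]*1000).round().astype(int))
print('y'); print((W[264:315:3,370:402:3,1]*1000).round().astype(int))
print('gray'); print(g[264:315:3,370:402:3])
o=monitor.get_obs(); print(o['q'].round(2))
```

```text
z mm rows 240..312 step3, cols 340..400 step 3
[[                 162                  167                  178                  211                  219                  225                  228                  233                  232                  234
                   235                  232                  235                  231                  232                  228                  224                  215                    2                    4
                     1]
 [                 154                  148                  143                  204                  214                  216                  220                  223                  227                  227
                   227                  228                  229                  227                  224                  222                  215                  206                    3                    0
                     1]
 [                 151                  131                  136                  166                  204                  211                  213         
[... 14432 characters left out ...]
  37  39 111 161]
 [ 78  78  93  40  34  40  36  38  64 103 161]
 [ 79  79 121  65  36  36  47  45  99 102 135]
 [ 82  78 124  52  51  80 102 101 102 101  58]
 [ 74  62 124  47  63 103 102 102 101  95  49]
 [ 72  65 105  79 100 103 102 101 107  87  76]
 [ 90 117  87  92 101 101 102 130 160 137  72]
 [123  99  86  99 105 103 106 165 164 162  77]
 [110  87 102 101 105 105 161 164 164 165 162]
 [ 96  99  95 105 105 156 164 163 164 165 164]
 [108 103 104 111 160 163 163 164 164 164 165]
 [ 99 106 111 160 164 163 163 163 162 164 163]]
[-18.51  10.34  -2.09  77.37  -0.   -45.05]<stdin>:5: RuntimeWarning: invalid value encountered in cast
<stdin>:6: RuntimeWarning: invalid value encountered in cast
```

Run:
```python
from h import *
np.set_printoptions(linewidth=200)
c=dict(np.load('scene0.npz')); W=cloud(c)
m=(abs(W[...,0]-.153)<.1)&(abs(W[...,1]-.528)<.1)&(W[...,2]>.12); P=W[m]; print('start: n',len(P),'lowest z',np.sort(P[:,2])[:12].round(3)); 
for n in ('scene','top'):
    c=cam(n); W=cloud(c); o=monitor.get_obs(); p=o['ee_pos']
    g=c['img'].max(-1)<75
    m=(np.linalg.norm(W[...,:2]-p[:2],axis=-1)<.075)&(W[...,2]>.095)&g; P=W[m]; print(n,len(P),np.sort(P[:,2])[:8].round(3),P[:,:2].min(0),P[:,:2].max(0))
print(o['time'],o['ee_pos'],o['opening'],o['wrist_force'],o['joint_efforts'].round(2),o['qd'].round(3))
```

```text
start: n 1907 lowest z [0.245 0.245 0.246 0.246 0.246 0.246 0.246 0.246 0.246 0.246 0.246 0.247]
scene 7794 [0.095 0.095 0.095 0.096 0.096 0.096 0.096 0.097] [ 0.50096947 -0.25388025] [ 0.60052565 -0.12616357]
top 653 [0.159 0.167 0.168 0.169 0.169 0.171 0.171 0.171] [ 0.48951802 -0.24681159] [ 0.60892654 -0.12084195]
3.7833 [ 0.56076251 -0.18776402  0.05113818] 0.04840012278262602 [-0.20053935 -2.16180557  7.25110976] [ 5.000e-01 -5.397e+01  4.288e+01  2.000e-02  1.200e-01  2.000e-02] [ 0.019  0.099 -0.033 -0.017 -0.05   0.072]
```

The cameras put the fingertips about 43 mm higher than `ee_pos` implies. At the start they were also about 34 mm above the expected height, so heights go by vision from here. The fingers are on the lid's rim, so I open, descend another 40 mm and regrasp on the body.

```bash
python3 -m handwheel '[[0,0,0,0,0,0],[0,0,0,0,0,0],[0,0,0,0,0,0],[0,0,0,0,0,0],[0,0,0,0,0,0],[0,0,0,0,0,0],[0,0,0,0,0,0],[0,0,0,0,0,0]]' 1 50; python3 -m handwheel '[[0,0,0.006,0,0,0],[0,0,0.006,0,0,0],[0,0,0.006,0,0,0],[0,0,0.006,0,0,0],[0,0,0.006,0,0,0],[0,0,0.005,0,0,0],[0,0,0.005,0,0,0],[0,0,0,0,0,0]]'; python3 -m handwheel '[[0,0,0,0,0,0],[0,0,0,0,0,0],[0,0,0,0,0,0],[0,0,0,0,0,0],[0,0,0,0,0,0],[0,0,0,0,0,0],[0,0,0,0,0,0],[0,0,0,0,0,0]]' -1 50;python3 - <<'E'
from h import *
o=monitor.get_obs(); print(o['wrist_force'],o['torque'],o['tcp_rot'],o['ee_pos'])
c=cam('scene'); save('grasp2',c['img'][220:340,310:430],5); np.savez('g2.npz',**c)
E
```

```text
time: 4.45
ee_pos: [0.5596, -0.1873, 0.0489]
tcp_rot: [180.0, -0.0, -153.4]
wrist_force: [-0.5, -0.0, 0.5]
opening: 0.0851
time: 5.12
ee_pos: [0.559, -0.1871, 0.0076]
tcp_rot: [179.9, -0.1, -153.4]
wrist_force: [-0.7, 0.1, 0.4]
opening: 0.0851
time: 5.78
ee_pos: [0.5602, -0.1876, 0.0098]
tcp_rot: [-179.9, 0.1, -153.5]
wrist_force: [0.6, -1.4, 4.9]
opening: 0.0532
[ 0.57657788 -1.36196508  4.93399662] [-0.17319748 -0.10345077 -0.01924157] [-1.79930688e+02  5.75844932e-02 -1.53451919e+02] [ 0.5602104  -0.18757261  0.00976734]
```

View pics/grasp2.png

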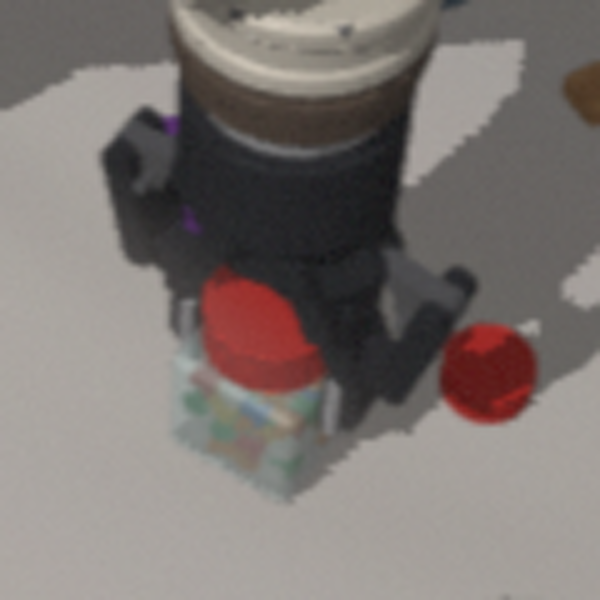

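```bash
python3 - <<'E'
from h import *
np.set_printoptions(linewidth=200)
c=dict(np.load('g2.npz')); W=cloud(c); print((W[292:312,372:384:2,2]*1000).round().tolist()[::2]); print(c['img'][292:312:2,372:384:2].mean(-1).round().astype(int))
plan([.5602,-.1876,.110],206.5,8)
E
python3 -m handwheel '[[0,0,-0.004,0,0,0],[0,0,-0.008,0,0,0],[0,0,-0.014,0,0,0],[0,0,-0.016,0,0,0],[0,0,-0.016,0,0,0],[0,0,-0.016,0,0,0],[0,0,-0.016,0,0,0],[0,0,-0.012,0,0,0]]' - 60
python3 - <<'E'
from h import *
o=monitor.get_obs();print(o['q'].round(1),o['wrist_force']); plan([.4705,.1335,.111],192.3,14)
E
```

```text
[[78.0, 73.0, 83.0, 85.0, 89.0, 82.0], [71.0, 66.0, 75.0, 81.0, 83.0, 80.0], [64.0, 60.0, 69.0, 78.0, 76.0, 75.0], [60.0, 57.0, 61.0, 64.0, 62.0, 64.0], [57.0, 57.0, 55.0, 54.0, 56.0, 59.0], [58.0, 47.0, 53.0, 47.0, 51.0, 51.0], [47.0, 42.0, 46.0, 41.0, 43.0, 1.0], [39.0, 30.0, 38.0, 0.0, 36.0, 1.0], [34.0, 21.0, 10.0, 0.0, 2.0, 3.0], [23.0, 11.0, -0.0, 1.0, -0.0, 1.0]]
[[ 67  58  48  45  41  43]
 [ 69  62  51  47  40  42]
 [ 86  89 103  51  48  42]
 [113  90 123  75  51  43]
 [104  88 119  69  49  43]
 [ 88  96 118  68  55  56]
 [ 86  96 115  63  61  85]
 [101 101 112  93  90 105]
 [100  92 104 105 107 150]
 [102 105 106 107 152 160]]
from [ 0.5602 -0.1875  0.0097] [-1.7993e+02  6.0000e-02 -1.5345e+02] dyaw -0.1
[0.0, -0.0, -0.0125, 0, 0, np.float64(0.01)], [0.0, -0.0, -0.0125, 0, 0, np.float64(0.01)], [0.0, -0.0, -0.0125, 0, 0, np.float64(0.01)], [0.0, -0.0, -0.0125, 0, 0, np.float64(0.01)], [0.0, -0.0, -0.0125, 0, 0, np.float64(0.01)], [0.0, -0.0, -0.0125, 0, 0, np.float64(0.01)], [0.0, -0.0, -0.0125, 0, 0, np.float64(0.01)], [0.0, -0.0, -0.0125, 0, 0, np.float64(0.01)], 
time: 6.
[... 267 characters left out ...]
 0.0233, 0.0001, 0, 0, np.float64(1.02)], [-0.0041, 0.0234, 0.0001, 0, 0, np.float64(1.02)], [-0.0037, 0.0235, 0.0001, 0, 0, np.float64(1.02)], [-0.0033, 0.0235, 0.0001, 0, 0, np.float64(1.02)], [-0.0029, 0.0236, 0.0001, 0, 0, np.float64(1.02)], [-0.0025, 0.0236, 0.0001, 0, 0, np.float64(1.02)], [-0.002, 0.0237, 0.0001, 0, 0, np.float64(1.02)], [-0.0016, 0.0237, 0.0001, 0, 0, np.float64(1.02)], [-0.0012, 0.0237, 0.0001, 0, 0, np.float64(1.02)], [-0.0008, 0.0238, 0.0001, 0, 0, np.float64(1.02)], [-0.0004, 0.0238, 0.0001, 0, 0, np.float64(1.02)], [0.0001, 0.0238, 0.0001, 0, 0, np.float64(1.02)], [0.0005, 0.0238, 0.0001, 0, 0, np.float64(1.02)], [0.0009, 0.0238, 0.0001, 0, 0, np.float64(1.02)],
```

Tip height is about 40 mm at `ee_z` 0.010, so the tip sits about 30 mm above `ee_z`. The wrist reads −3.7 N, so the jar is held. Next is the move over to the caddy.

```bash
python3 -m handwheel '[[-0.0023,0.0115,0,0,0,1],[-0.0042,0.0234,0,0,0,1],[-0.0037,0.0235,0,0,0,1],[-0.0033,0.0235,0,0,0,1],[-0.0029,0.0236,0,0,0,1],[-0.0025,0.0236,0,0,0,1],[-0.002,0.0237,0,0,0,1],[-0.0016,0.0237,0,0,0,1]]'; python3 -m handwheel '[[-0.0012,0.0237,0,0,0,1],[-0.0008,0.0238,0,0,0,1],[-0.0004,0.0238,0,0,0,1],[0.0001,0.0238,0,0,0,1],[0.0005,0.0238,0,0,0,1],[0.0009,0.0238,0,0,0,1.3],[-0.0015,0.0119,0,0,0,0],[0,0,0,0,0,0]]'
python3 - <<'E'
from h import *
o=monitor.get_obs();print(o['q'].round(1),o['wrist_force']); plan([.4705,.1335,.066],192.3,8)
E
```

```text
time: 7.17
ee_pos: [0.511, -0.0147, 0.1108]
tcp_rot: [180.0, -0.1, -161.5]
wrist_force: [0.5, -0.1, -4.1]
opening: 0.0529
time: 7.83
ee_pos: [0.4717, 0.1355, 0.1109]
tcp_rot: [180.0, -0.0, -167.6]
wrist_force: [0.6, 0.1, -3.7]
opening: 0.0534
[ 16.   -3.9 -10.4  83.6   0.    3.6] [ 0.60397039  0.10971726 -3.70980134]
from [0.4717 0.1355 0.1109] [ 1.7997e+02 -2.0000e-02 -1.6757e+02] dyaw -0.1
[0.0002, -0.0002, 0.0056, 0, 0, np.float64(0.02)], [0.0002, -0.0002, 0.0056, 0, 0, np.float64(0.02)], [0.0002, -0.0002, 0.0056, 0, 0, np.float64(0.02)], [0.0002, -0.0002, 0.0056, 0, 0, np.float64(0.02)], [0.0002, -0.0002, 0.0056, 0, 0, np.float64(0.02)], [0.0002, -0.0002, 0.0056, 0, 0, np.float64(0.02)], [0.0002, -0.0002, 0.0056, 0, 0, np.float64(0.02)], [0.0002, -0.0002, 0.0056, 0, 0, np.float64(0.02)],
```

```bash
python3 -m handwheel '[[0.0002,-0.0002,0.009,0,0,0],[0.0002,-0.0002,0.009,0,0,0],[0.0003,-0.0003,0.009,0,0,0],[0.0003,-0.0003,0.009,0,0,0],[0.0003,-0.0003,0.009,0,0,0],[0.0003,-0.0003,0.009,0,0,0],[0,0,0.005,0,0,0],[0,0,0,0,0,0]]'
python3 - <<'E'
from h import *
from scipy.optimize import differential_evolution as DE
o=monitor.get_obs(); print(o['ee_pos'],o['tcp_rot'],o['wrist_force'])
c=cam('scene'); np.savez('pre.npz',**c); save('pre',c['img'][140:240,205:325],5)
W=cloud(c); hsv=cv2.cvtColor(c['img'],cv2.COLOR_RGB2HSV)
m=((hsv[...,0]<8)|(hsv[...,0]>172))&(hsv[...,1]>150)&(hsv[...,2]>50); b=np.zeros_like(m); b[140:240,205:325]=1
P=W[m&b]; v,u=np.nonzero(m&b);print('red',len(P),np.percentile(P[:,2],[10,50,90]),np.percentile(u,[0,50,100]),np.percentile(v,[0,50,100]))
E
```

```text
time: 8.5
ee_pos: [0.4702, 0.1314, 0.0504]
tcp_rot: [-180.0, -0.1, -167.8]
wrist_force: [-0.2, -0.2, -4.3]
opening: 0.0531
[0.47024556 0.13135828 0.05040126] [-1.79994484e+02 -1.22606670e-01 -1.67763967e+02] [-0.17143942 -0.19188663 -4.3475583 ]
red 223 [0.11230882 0.12567714 0.12786424] [234. 241. 254.] [168. 180. 188.]
```

View pics/pre.png

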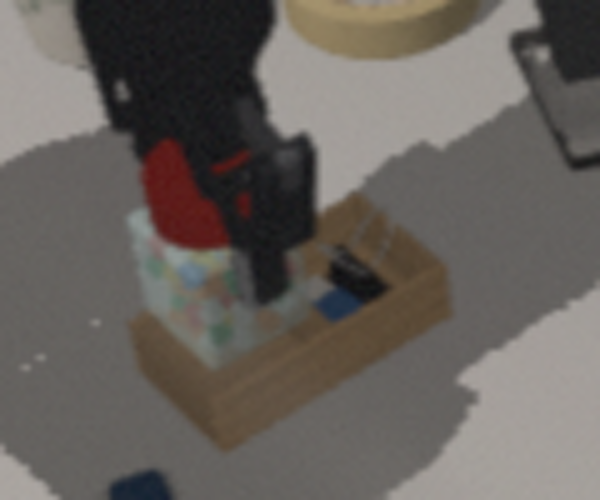

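Run:
```python
from h import *
o=monitor.get_obs(); print(o['ee_pos'],o['tcp_rot'],o['wrist_force'])
a=np.radians(12.3); R=np.array([[np.cos(a),np.sin(a)],[-np.sin(a),np.cos(a)]])
fr=[dict(np.load('pre.npz'))]+[cam('scene') for _ in range(2)]
hist={}
for i,c in enumerate(fr):
    W=cloud(c); Q=(W[...,:2]-[.4705,.1335])@R.T*1000; z=W[...,2]*1000
    b=np.zeros(z.shape,bool); b[150:235,228:300]=1
    for nm,zl,zh in (('caddy',4,27),('jar',46,90)):
        m=b&(z>zl)&(z<zh)&(abs(Q[...,0])<45)&(abs(Q[...,1])<45)
        if nm=='jar': m&=c['img'].max(-1)>90
        P=Q[m]
        L=P[(P[:,0]<-20)&(abs(P[:,1])<22)]; F=P[(P[:,1]<-20)&(abs(P[:,0])<22)]
        # yaw of each face by line fit
        s=lambda A,i,j:(np.degrees(np.arctan(np.polyfit(A[:,j],A[:,i],1)[0])) if len(A)>20 else None)
        print(i,nm,'left x',len(L),np.median(L[:,0]),L[:,0].std(),s(L,0,1),'front y',len(F),np.median(F[:,1]) if len(F) else '',F[:,1].std() if len(F) else '',s(F,1,0))
```

```text
[0.4706369  0.13154728 0.05132288] [-1.79997957e+02 -6.35042503e-02 -1.67755160e+02] [ 1.48042965  0.17019634 -4.44089665]
0 caddy left x 63 -34.372360118017596 1.267162741200213 1.2707416124838906 front y 134 -34.69976755872328 1.1762776574519873 -0.125167406299924
0 jar left x 126 -29.154978717269067 0.5871784980420557 0.09028413597791421 front y 122 -29.7670532321675 1.1146840032141165 -0.5719147369933841
1 caddy left x 65 -34.498757109311555 0.5927929304460683 -0.3287118316942036 front y 133 -34.48227099014304 1.45857581155539 -0.458184970475191
1 jar left x 123 -28.642212620258515 0.5418407273639613 0.16686592234782444 front y 116 -29.72041847895926 1.1409130103989478 -0.43408517169271826
2 caddy left x 65 -34.35073243446383 1.531775909384294 0.9198715267371107 front y 138 -34.652288472806106 1.3220889406646033 0.46557318013091337
2 jar left x 119 -28.353319428240894 0.5810384557150335 0.4633042992595187 front y 120 -29.374951619006136 1.1640142421433277 -0.3180763675358357
```

Jar faces against caddy walls in the same view show the jar must move +1.3 mm along caddy x and +2 mm along caddy y. Yaw agrees within 0.5°. I correct that and start the insertion.

```bash
python3 -m handwheel '[[-0.0007,0.001,0,0,0,0],[-0.0006,0.001,0,0,0,0],[0,0,0.004,0,0,0],[0,0,0.004,0,0,0],[0,0,0.004,0,0,0],[0,0,0.004,0,0,0],[0,0,0.004,0,0,0],[0,0,0,0,0,0]]'
python3 - <<'E'
from h import *
o=monitor.get_obs(); print(o['ee_pos'].round(4),o['tcp_rot'].round(2),o['wrist_force'].round(2),o['torque'].round(3))
E
```

```text
time: 9.32
ee_pos: [0.4713, 0.1338, 0.0308]
tcp_rot: [-180.0, -0.1, -167.7]
wrist_force: [0.4, 0.1, -4.3]
opening: 0.0529
[0.4713 0.1338 0.0308] [-1.7999e+02 -9.0000e-02 -1.6775e+02] [ 0.37  0.08 -4.29] [0.014 0.035 0.011]
```

```bash
python3 -m handwheel '[[0,0,0.003,0,0,0],[0,0,0.003,0,0,0],[0,0,0.003,0,0,0],[0,0,0.003,0,0,0],[0,0,0.003,0,0,0],[0,0,0.003,0,0,0],[0,0,0,0,0,0],[0,0,0,0,0,0]]'
python3 - <<'E'
from h import *
o=monitor.get_obs(); print(o['ee_pos'].round(4),o['tcp_rot'].round(2),o['wrist_force'].round(2),o['torque'].round(3))
E
```

```text
time: 9.98
ee_pos: [0.4719, 0.134, 0.0139]
tcp_rot: [-180.0, 0.0, -167.7]
wrist_force: [0.0, 0.7, -3.9]
opening: 0.0533
[0.4719 0.134  0.0139] [-180.      0.   -167.74] [ 0.02  0.69 -3.88] [ 0.023 -0.025  0.003]
```

```bash
python3 -m handwheel '[[0,0,0.001,0,0,0],[0,0,0.001,0,0,0],[0,0,0.001,0,0,0],[0,0,0.001,0,0,0],[0,0,0,0,0,0],[0,0,0,0,0,0],[0,0,0,0,0,0],[0,0,0,0,0,0]]'
python3 - <<'E'
from h import *
o=monitor.get_obs(); print(o['ee_pos'].round(4),o['tcp_rot'].round(2),o['wrist_force'].round(2),o['torque'].round(3))
E
```

```text
time: 10.65
ee_pos: [0.472, 0.1341, 0.0137]
tcp_rot: [180.0, 0.1, -167.7]
wrist_force: [-16.3, -4.2, 33.1]
opening: 0.0531
[0.472  0.1341 0.0137] [ 1.8000e+02  1.2000e-01 -1.6774e+02] [-16.25  -4.17  33.08] [-0.994  3.271 -0.025]
```

The jar is down on the pocket floor, with the z force rising to 33 N. I back off the push, release and raise to lid height.

```bash
python3 -m handwheel '[[0,0,-0.001,0,0,0],[0,0,-0.001,0,0,0],[0,0,-0.001,0,0,0],[0,0,-0.001,0,0,0],[0,0,0,0,0,0],[0,0,0,0,0,0],[0,0,0,0,0,0],[0,0,0,0,0,0]]'; python3 -m handwheel '[[0,0,0,0,0,0],[0,0,0,0,0,0],[0,0,0,0,0,0],[0,0,0,0,0,0],[0,0,0,0,0,0],[0.001,0,-0.008,0,0,0],[0,0,-0.008,0,0,0],[0,0,-0.008,0,0,0]]' 1
python3 - <<'E'
from h import *
o=monitor.get_obs(); print(o['ee_pos'].round(4),o['tcp_rot'].round(2),o['wrist_force'].round(2),o['torque'].round(3))
c=cam('scene'); np.savez('in.npz',**c); W=cloud(c)
hsv=cv2.cvtColor(c['img'],cv2.COLOR_RGB2HSV)
m=((hsv[...,0]<8)|(hsv[...,0]>172))&(hsv[...,1]>150)&(hsv[...,2]>50); b=np.zeros_like(m); b[140:240,205:325]=1
P=W[m&b]; P=P[P[:,2]>np.percentile(P[:,2],60)-.004]; print('lid top',np.median(P[:,2]),P[:,:2].min(0),P[:,:2].max(0))
save('in',c['img'][130:240,205:325],5)
E
```

```text
time: 11.32
ee_pos: [0.4719, 0.134, 0.0139]
tcp_rot: [180.0, 0.0, -167.7]
wrist_force: [0.0, 0.3, -2.3]
opening: 0.0528
time: 11.98
ee_pos: [0.471, 0.1338, 0.0391]
tcp_rot: [180.0, 0.0, -167.7]
wrist_force: [1.1, -0.2, 0.1]
opening: 0.0849
[0.471  0.1338 0.0391] [ 1.8000e+02  2.0000e-02 -1.6775e+02] [ 1.06 -0.16  0.08] [ 0.017 -0.065 -0.025]
  return _methods._mean(a, axis=axis, dtype=dtype,
  ret = ret.dtype.type(ret / rcount)
Traceback (most recent call last):
ValueError: zero-size array to reduction operation minimum which has no identity
```

Run:
```python
from h import *
c=dict(np.load('in.npz')); W=cloud(c)
hsv=cv2.cvtColor(c['img'],cv2.COLOR_RGB2HSV)
m=((hsv[...,0]<8)|(hsv[...,0]>172))&(hsv[...,1]>150)&(hsv[...,2]>50); b=np.zeros_like(m); b[140:240,205:325]=1
P=W[m&b]; print(len(P),np.nanpercentile(P[:,2],[5,50,95]))
save('in',c['img'][130:240,205:325],5)
```

```text
283 [0.07564858 0.0894549  0.09196017]
```

View pics/in.png

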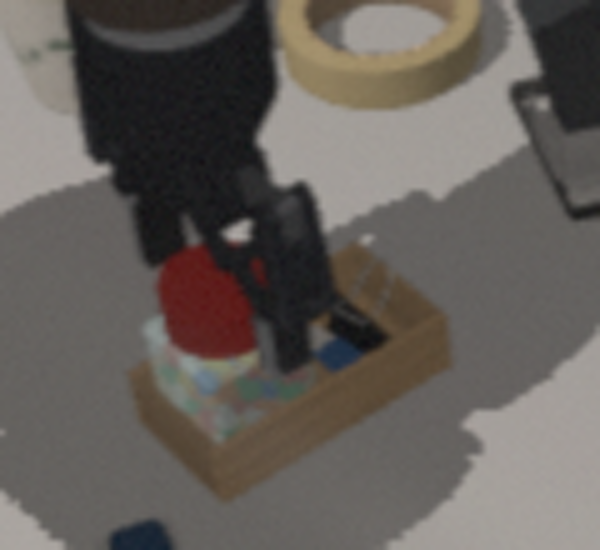

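The jar sits in the pocket with its lid top at about 88 mm after correcting the camera's +2 mm bias, so it is fully down. The lid is at (205,300) and the open fingers straddle it. Next I grip the lid.

```bash
python3 -m handwheel '[[0,0,0,0,0,0],[0,0,0,0,0,0],[0,0,0,0,0,0],[0,0,0,0,0,0],[0,0,0,0,0,0],[0,0,0,0,0,0],[0,0,0,0,0,0],[0,0,0,0,0,0]]' -1 80
python3 - <<'E'
from h import *
o=monitor.get_obs(); print(o['ee_pos'].round(4),o['tcp_rot'].round(2),o['wrist_force'].round(2),o['torque'].round(3),o['q'].round(1))
E
```

```text
time: 12.7
ee_pos: [0.4709, 0.1337, 0.0387]
tcp_rot: [-180.0, 0.0, -167.7]
wrist_force: [-3.1, -0.9, 9.3]
opening: 0.0507
[0.4709 0.1337 0.0387] [-1.7999e+02  2.0000e-02 -1.6775e+02] [-3.13 -0.92  9.29] [-0.275  0.607  0.011] [ 15.9  -3.  -17.5  75.5  -0.    3.6]
```

```bash
python3 -m handwheel '[[0,0,0,0,0,-2],[0,0,0,0,0,-4],[0,0,0,0,0,-4],[0,0,0,0,0,-4],[0,0,0,0,0,-4],[0,0,0,0,0,-4],[0,0,0,0,0,-4],[0,0,0,0,0,-4]]'
python3 - <<'E'
from h import *
o=monitor.get_obs(); print(o['ee_pos'].round(4),o['tcp_rot'].round(2),o['wrist_force'].round(2),o['torque'].round(3),o['q'].round(1))
E
```

```text
time: 13.37
ee_pos: [0.4714, 0.1336, 0.0388]
tcp_rot: [179.9, 0.1, -138.6]
wrist_force: [-6.6, 9.9, 7.9]
opening: 0.0509
[0.4714 0.1336 0.0388] [ 1.7994e+02  1.1000e-01 -1.3859e+02] [-6.6   9.89  7.91] [  0.969   0.081 -16.655] [ 15.8  -3.  -17.5  75.4   0.1 -25.6]
```

Run:
```python
from h import *
for i in range(2):
    c=cam('scene'); o=monitor.get_obs(); print(o['ee_pos'].round(4),o['tcp_rot'].round(2),o['wrist_force'].round(2),o['torque'].round(3),o['joint_efforts'].round(2),o['opening'])
np.savez('tw.npz',**c); save('tw',c['img'][130:240,205:325],5)
```

```text
[0.4713 0.1335 0.0387] [ 1.7992e+02  1.1000e-01 -1.3843e+02] [-5.88  8.98  7.7 ] [ 7.5500e-01  2.0000e-03 -1.2745e+01] [  8.36 -38.82  43.42  -0.46  -1.61 -13.11] 0.05058591035248763
[0.4713 0.1335 0.0387] [ 1.7992e+02  1.1000e-01 -1.3869e+02] [-5.28  9.28  7.43] [  0.777  -0.028 -12.534] [  7.43 -38.69  43.3   -0.52  -1.51 -13.33] 0.0507006828890587
```

View pics/tw.png

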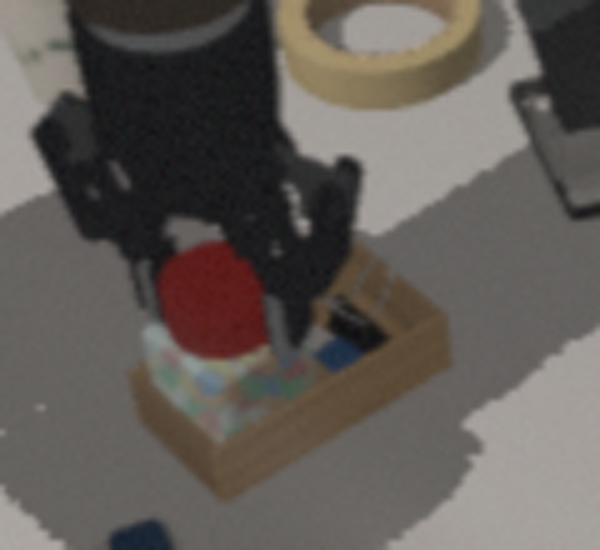

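Run:
```python
from h import *
np.set_printoptions(linewidth=220)
c=dict(np.load('tw.npz')); W=cloud(c); o=monitor.get_obs()
p=np.array([.4713,.1335]); a=np.radians(-138.5); ex=np.array([np.cos(a),np.sin(a)]); ey=np.array([np.cos(a-np.pi/2),np.sin(a-np.pi/2)])
X=((W[...,:2]-p)@ex*1000); Y=((W[...,:2]-p)@ey*1000)
r,cc=slice(184,208,2),slice(254,270,1)
for nm,A in (('z',W[...,2]*1000),('toolx',X),('jaw y',Y)): print(nm); print(np.nan_to_num(A[r,cc]).round().astype(int))
print(c['img'][r,cc].mean(-1).round().astype(int))
```

```text
z
[[ 91  91 112 113 114 114 115 115 112 111 112 114 119 118 121 121]
 [ 89  88  89 108 107 106 109 109 109 108 106 113 112 112 115 116]
 [ 93  91  91  92  96 104 103 104 106 101 100  95 107 110 111 109]
 [ 92  91  89  91  91  94  96  94  89  94  93  88  85  84  17  16]
 [ 91  89  89  86  89  90  88  87  85  88  87  86  83  80  11   7]
 [ 87  85  86  81  83  82  83  82  83  79  83  82  77  74   8   6]
 [ 80  82  78  76  75  76  78  80  73  76  74  77  71  60  16  19]
 [ 75  75  74  72  69  71  71  72  71  68  71  71  57  52  18  15]
 [ 69  70  66  64  62  62  66  66  66  61  53  53  54  47  16  18]
 [ 62  62  63  63  59  61  58  54  53  53  49  48  44  44  35  33]
 [ 60  60  59  56  56  53  50  47  45  44  45  41   0  37  33  35]
 [ 57  56  53  52  48  48  47  43  42  41  40  33  35  30  29  35]]
toolx
[[ -6  -7  12  13  12  12  12  12   8   7   7   8  12  11  13  12]
 [ -2  -4  -4  13  11  10  12  12  11   9   6  12  11  10  12  12]
 [  6   5   4   4   7  14  12  12  14   8   6   1  12  14  14  11]
 [ 11  10   7   8   7   9  11   8   3   7   6   0  -3  -5 -68 -70]
 [ 16  13  13   9  
[... 1433 characters left out ...]
  30  28  30  28  30  29  30]
 [ 47  47  48  44  34  31  29  30  29  30  24  29  30  28  30  40]
 [ 49  49  44  51  65  72  66  46  32  33  29  29  32  48  68  75]
 [ 49  45  47  49  60  76  77  60  34  28  26  27  27  43  64  74]
 [ 48  46  46  47  60  77  77  63  39  30  26  23  31  51  71  74]
 [ 51  48  46  47  50  65  78  68  49  33  27  29  58  86  99  96]
 [ 51  51  51  56  57  66  80  76  61  39  35  63  91  97 101  92]
 [ 73  82  94 107  99  76  75  78  74  73  75  81  85  80  69  56]
 [115 112 104  97  89  83  81  75  76  74  74  77  81  80  71  58]
 [ 98  84  78  79  82  79  77  75  74  73  75  71  79  79  75  73]
 [ 80  77  77  78  77  76  77  74  75  78  76  79  81  79  77  78]]
```

The crop shows the gripper turned about 29° on the lid, with the jar still seated. But the 12.5 N m resisting torque is far above the 0.5 N m expected. The depth puts the tips at about 64 mm, right at the 62 mm shoulder, so they probably bind on the glass. I release, raise 5 mm and regrip.

```bash
python3 -m handwheel '[[0,0,0,0,0,1.4],[0,0,0,0,0,0],[0,0,0,0,0,0],[0,0,0,0,0,0],[0,0,0,0,0,0],[0,0,0,0,0,0],[0,0,0,0,0,0],[0,0,0,0,0,0]]'
python3 - <<'E'
from h import *
o=monitor.get_obs(); print(o['ee_pos'].round(4),o['tcp_rot'].round(2),o['wrist_force'].round(2),o['torque'].round(3),o['opening'])
E
python3 -m handwheel '[[0,0,0,0,0,0],[0,0,0,0,0,0],[0,0,0,0,0,0],[0,0,0,0,0,0],[0,0,0,0,0,0],[0,0,-0.002,0,0,0],[0,0,-0.003,0,0,0],[0,0,0,0,0,0]]' 1
python3 - <<'E'
from h import *
o=monitor.get_obs(); print(o['ee_pos'].round(4),o['tcp_rot'].round(2),o['wrist_force'].round(2),o['torque'].round(3),o['opening'])
E
```

```text
time: 14.13
ee_pos: [0.4712, 0.1335, 0.0386]
tcp_rot: [179.9, 0.1, -140.0]
wrist_force: [-5.5, 6.8, 7.7]
opening: 0.0508
[0.4712 0.1335 0.0386] [ 1.7995e+02  9.0000e-02 -1.4003e+02] [-5.46  6.81  7.72] [ 5.0700e-01 -1.0000e-03 -1.0469e+01] 0.05082933681402509
time: 14.8
ee_pos: [0.4712, 0.134, 0.0438]
tcp_rot: [-180.0, 0.1, -139.1]
wrist_force: [0.4, 1.2, 0.6]
opening: 0.0855
[0.4712 0.134  0.0438] [-1.7998e+02  5.0000e-02 -1.3913e+02] [0.42 1.24 0.59] [ 0.027 -0.009  0.007] 0.08548835765704116
```

```bash
python3 -m handwheel '[[0,0,0,0,0,0],[0,0,0,0,0,0],[0,0,0,0,0,0],[0,0,0,0,0,0],[0,0,0,0,0,0],[0,0,0,0,0,0],[0,0,0,0,0,0],[0,0,0,0,0,0]]' -1 60
python3 - <<'E'
from h import *
o=monitor.get_obs(); print(o['ee_pos'].round(4),o['tcp_rot'].round(2),o['wrist_force'].round(2),o['torque'].round(3),o['opening'])
E
python3 -m handwheel '[[0,0,0,0,0,-1],[0,0,0,0,0,-1],[0,0,0,0,0,-1],[0,0,0,0,0,-1],[0,0,0,0,0,-1],[0,0,0,0,0,-1],[0,0,0,0,0,0],[0,0,0,0,0,0]]'
python3 - <<'E'
from h import *
o=monitor.get_obs(); print(o['ee_pos'].round(4),o['tcp_rot'].round(2),o['wrist_force'].round(2),o['torque'].round(3),o['opening'])
E
```

```text
time: 15.47
ee_pos: [0.4708, 0.134, 0.0432]
tcp_rot: [180.0, 0.0, -139.1]
wrist_force: [-4.1, 2.0, 5.9]
opening: 0.0486
[0.4708 0.134  0.0432] [ 1.7998e+02  2.0000e-02 -1.3914e+02] [-4.07  1.95  5.91] [ 0.398  0.679 -0.013] 0.04864166861107089
time: 16.13
ee_pos: [0.4709, 0.1339, 0.0432]
tcp_rot: [180.0, 0.0, -133.1]
wrist_force: [-3.7, 2.3, 4.9]
opening: 0.0485
[0.4709 0.1339 0.0432] [ 1.7999e+02  3.0000e-02 -1.3314e+02] [-3.66  2.29  4.88] [ 0.398  0.562 -0.133] 0.048527159675122
```

With the tips higher, the opening is 48.6 mm (a clean lid grip) and the torque only 0.13 N m, so the earlier jam was the fingertips on the glass. I can't tell how far the lid turned back then, so I continue in small turns and watch the torque.

```bash
cat > st.py <<'E'
from h import *
o=monitor.get_obs(); print('T',o['torque'].round(3),'F',o['wrist_force'].round(1),'q6',o['q'][5].round(2),'z',o['ee_pos'][2].round(4))
E
for k in 1; do python3 -m handwheel '[[0,0,0,0,0,-2],[0,0,0,0,0,-2],[0,0,0,0,0,-2],[0,0,0,0,0,-2],[0,0,0,0,0,-2],[0,0,0,0,0,-2],[0,0,0,0,0,0],[0,0,0,0,0,0]]' >/dev/null; python3 st.py; done
python3 -m handwheel '[[0,0,0,0,0,-2],[0,0,0,0,0,-2],[0,0,0,0,0,-2],[0,0,0,0,0,-2],[0,0,0,0,0,-2],[0,0,0,0,0,-2],[0,0,0,0,0,0],[0,0,0,0,0,0]]' >/dev/null; python3 st.py
```

```text
T [ 0.705  0.549 -0.011] F [-3.2  3.6  5.8] q6 -43.0 z 0.0433
T [ 0.965  0.864 -0.042] F [-4.4  4.8  7.4] q6 -55.0 z 0.0436
```

```bash
python3 -m handwheel '[[0,0,0,0,0,-1.5],[0,0,0,0,0,-1.5],[0,0,0,0,0,-1.5],[0,0,0,0,0,-1.5],[0,0,0,0,0,0],[0,0,0,0,0,0],[0,0,0,0,0,0],[0,0,0,0,0,0]]' >/dev/null; python3 st.py
python3 -m handwheel '[[0,0,-0.0005,0,0,0],[0,0,-0.0005,0,0,0],[0,0,-0.0005,0,0,0],[0,0,-0.0005,0,0,0],[0,0,0,0,0,0],[0,0,0,0,0,0],[0,0,0,0,0,0],[0,0,0,0,0,0]]' >/dev/null; python3 st.py
```

```text
T [ 0.986  1.248 -0.032] F [-5.1  5.4  9.9] q6 -60.99 z 0.0438
T [0.735 0.019 0.034] F [ 0.7  3.9 -4. ] q6 -61.0 z 0.0447
```

Run:
```python
from h import *
a=np.radians(12.3); R=np.array([[np.cos(a),np.sin(a)],[-np.sin(a),np.cos(a)]])
c=cam('scene'); t=cam('top'); W=cloud(c); Q=(W[...,:2]-[.4705,.1335])@R.T*1000; z=W[...,2]*1000
b=np.zeros(z.shape,bool); b[150:235,228:300]=1
for zl,zh in ((38,59),):
    m=b&(z>zl)&(z<zh)&(abs(Q[...,0])<45)&(abs(Q[...,1])<45)&(c['img'].max(-1)>80); P=Q[m]
    L=P[(P[:,0]<-20)&(abs(P[:,1])<22)]; F=P[(P[:,1]<-20)&(abs(P[:,0])<22)]
    s=lambda A,i,j:np.degrees(np.arctan(np.polyfit(A[:,j],A[:,i],1)[0])).round(2)
    print('L',len(L),np.median(L[:,0]),s(L,0,1),'F',len(F),np.median(F[:,1]),s(F,1,0))
hsv=cv2.cvtColor(c['img'],cv2.COLOR_RGB2HSV)
m=((hsv[...,0]<8)|(hsv[...,0]>172))&(hsv[...,1]>150)&(hsv[...,2]>50)&b; P=W[m]; print('lid z',np.nanpercentile(P[:,2],[2,50,95]))
save('l1',np.hstack([c['img'][130:240,205:325]]),6); print(monitor.get_obs()['wrist_force'])
```

```text
L 71 -27.35534290057586 -3.21 F 110 -28.534085417727006 3.53
lid z [0.07367248 0.09051194 0.09290685]
[-0.71432897  2.05171988 -4.07239558]
```

View pics/l1.png

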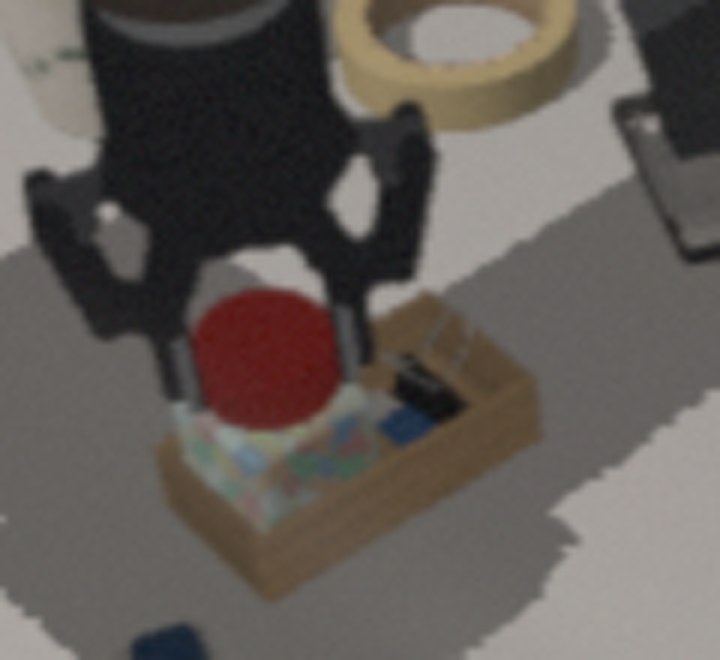

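The crop shows the gripper on the lid with the jar in the pocket, turned about 3.4° onto its stop. The lid is still attached, since the 4 N pull equals the jar's weight. So the first, jammed grip slipped and the lid is only about 33–47° round. I lower 2 mm and turn 27° more.

```bash
python3 -m handwheel '[[0,0,0.001,0,0,0],[0,0,0.001,0,0,0],[0,0,0,0,0,-2.5],[0,0,0,0,0,-2.5],[0,0,0,0,0,-2.5],[0,0,0,0,0,-2.5],[0,0,0,0,0,-2.5],[0,0,0,0,0,0]]' >/dev/null; python3 st.py
python3 -m handwheel '[[0,0,0,0,0,-2.5],[0,0,0,0,0,-2.5],[0,0,0,0,0,-2.5],[0,0,0,0,0,-2.5],[0,0,0,0,0,-2.5],[0,0,0,0,0,-2],[0,0,0,0,0,0],[0,0,0,0,0,0]]' >/dev/null; python3 st.py
python3 -m handwheel '[[0,0,-0.0005,0,0,0],[0,0,-0.0005,0,0,0],[0,0,-0.0005,0,0,0],[0,0,-0.0005,0,0,0],[0,0,-0.0005,0,0,0],[0,0,-0.0005,0,0,0],[0,0,0,0,0,0],[0,0,0,0,0,0]]' >/dev/null; python3 st.py
```

```text
T [ 1.072  1.404 -0.062] F [-7.2  5.4  8.6] q6 -73.65 z 0.0442
T [ 1.022  1.685 -0.035] F [-9.   4.2 10. ] q6 -88.01 z 0.0442
T [ 0.145  0.423 -0.02 ] F [-1.5  0.3 -1.3] q6 -88.0 z 0.046
```

```bash
python3 -m handwheel '[[0,0,-0.0005,0,0,0],[0,0,-0.0005,0,0,0],[0,0,-0.0005,0,0,0],[0,0,-0.0005,0,0,0],[0,0,0,0,0,0],[0,0,0,0,0,0],[0,0,0,0,0,0],[0,0,0,0,0,0]]' >/dev/null; python3 st.py
```

```text
T [0.194 0.411 0.032] F [-2.   1.3 -1.5] q6 -88.0 z 0.048
```

The pull is now only about 1.5 N, so the lid is free of the jar. Next I lift it straight off.

```bash
python3 -m handwheel '[[0,0,-0.0015,0,0,0],[0,0,-0.0015,0,0,0],[0,0,-0.0015,0,0,0],[0,0,-0.0015,0,0,0],[0,0,-0.0015,0,0,0],[0,0,-0.0015,0,0,0],[0,0,-0.0015,0,0,0],[0,0,-0.0015,0,0,0]]' >/dev/null; python3 st.py
python3 -m handwheel '[[0,0,-0.003,0,0,0],[0,0,-0.003,0,0,0],[0,0,-0.003,0,0,0],[0,0,-0.003,0,0,0],[0,0,-0.003,0,0,0],[0,0,-0.003,0,0,0],[0,0,-0.003,0,0,0],[0,0,-0.003,0,0,0]]' >/dev/null; python3 st.py
python3 - <<'E'
from h import *
c=cam('scene'); W=cloud(c); b=np.zeros((480,640),bool); b[120:235,215:310]=1
hsv=cv2.cvtColor(c['img'],cv2.COLOR_RGB2HSV)
m=((hsv[...,0]<8)|(hsv[...,0]>172))&(hsv[...,1]>150)&(hsv[...,2]>50)&b; P=W[m]; print('lid z',np.nanpercentile(P[:,2],[2,50,95])); T=P[P[:,2]>np.nanpercentile(P[:,2],50)-.004]
A=np.c_[T[:,:2],np.ones(len(T))]; print('tilt deg',np.degrees(np.linalg.lstsq(A,T[:,2],rcond=None)[0][:2]),T.mean(0))
save('fin',c['img'][110:240,205:325],5); o=monitor.get_obs(); print(o['time'],o['tcp_rot'],o['opening'])
E
```

```text
T [ 0.002 -0.051 -0.001] F [ 0.2  0.2 -0.5] q6 -87.99 z 0.0602
T [ 0.062  0.031 -0.006] F [ 0.4  0.5 -0.5] q6 -87.99 z 0.0843
lid z [0.11341183 0.1304884  0.13283044]
tilt deg [-4.17145481  0.49344415] [0.47291843 0.12607466 0.13121985]
22.95 [-1.79955501e+02 -2.62696275e-03 -7.61457296e+01] 0.048437820882410755
```

View pics/fin.png

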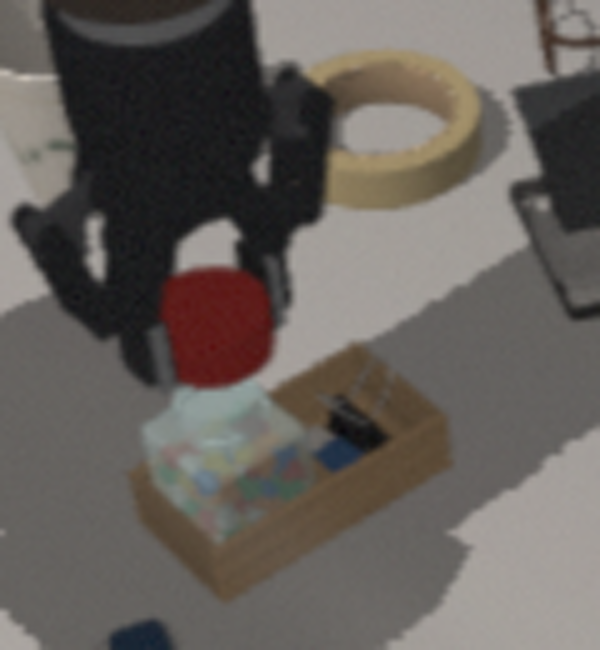

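Run:
```python
from h import *
def lid(c,bx):
    W=cloud(c); b=np.zeros((480,640),bool); b[bx[1]:bx[3],bx[0]:bx[2]]=1
    hsv=cv2.cvtColor(c['img'],cv2.COLOR_RGB2HSV)
    m=((hsv[...,0]<8)|(hsv[...,0]>172))&(hsv[...,1]>150)&(hsv[...,2]>50)&b; P=W[m]; zm=np.nanpercentile(P[:,2],70)
    for _ in range(3):
        T=P[abs(P[:,2]-zm)<.008]; 
    x=T; co=np.array([0,0,zm])
    for _ in range(8):
        x=P[abs(P[:,:2]@co[:2]+co[2]-P[:,2])<.003]; co=np.linalg.lstsq(np.c_[x[:,:2],np.ones(len(x))],x[:,2],rcond=None)[0]
    print('tilt',np.degrees(co[:2]).round(1),len(x),x.mean(0).round(4))
lid(dict(np.load('scene0.npz')),(345,265,385,302)); c=cam('scene'); lid(c,(215,120,310,235))
W=cloud(c); a=np.radians(12.3); R=np.array([[np.cos(a),np.sin(a)],[-np.sin(a),np.cos(a)]]); Q=(W[...,:2]-[.4705,.1335])@R.T*1000; z=W[...,2]*1000
m=(abs(abs(Q[...,0])-22)<4)&(abs(Q[...,1])<24)&(z>40)&(z<90); print('shoulder z',np.percentile(z[m],[10,50,90]),m.sum())
m2=(np.hypot(Q[...,0],Q[...,1])<20)&(z>50)&(z<100); print('mouth',np.percentile(z[m2],[50,90,97]),m2.sum())
import importlib; 
# bystanders against the first pictures
c0=dict(np.load('scene0.npz'))
for n,bx in dict(glue=(345,185,370,228),stapler=(222,230,265,298),glass=(360,340,420,410)).items():
    s=np.s_[bx[1]:bx[3],bx[0]:bx[2]]; print(n,np.abs(c['img'][s].astype(int)-c0['img'][s]).mean().round(2),np.nanmedian(np.abs(c['depth'][s]-c0['depth'][s])).round(4))
exec(open('st.py').read())
```

```text
tilt [-0.8  0.1] 450 [ 0.5593 -0.1919  0.0858]
tilt [-0.3  0.9] 283 [0.474  0.1272 0.1316]
shoulder z [61.22935858 63.64548802 68.77430329] 94
mouth [81.19362074 84.8133056  85.63311846] 227
glue 3.07 0.0017
stapler 12.65 0.0016
glass 3.95 0.0012
T [ 0.039  0.015 -0.009] F [ 0.7  0.  -0.3] q6 -88.0 z 0.0846
```

```bash
python3 -c "
from workcell import order; print(order.job_done())"
```

```text
the job is handed in; nothing more can be done
None
```

The closed jar is packed upright in the caddy's empty pocket, and its lid has been twisted off anticlockwise. The gripper is holding the lid level above the jar. I handed the job in at about 23 s of the 48 s allowed.

**Last checks**
- **Lid:** it is level to within 1°. Its lower edge is about 23 mm above the jar's mouth, and the wrist reads only the lid's own weight.
- **Jar:** after correcting for the scene camera reading about 2 mm high, the shoulder is at 62 mm and the mouth at about 83 mm. That means it is fully down in the pocket. It was turned about 3.4° against the pocket's play while I twisted the lid.
- **Bystanders:** depth in the glue stick, stapler and water glass areas changed by less than 2 mm. The stapler's colours changed more, probably from the arm's shadow.

**What disagreed or went wrong**
- **Gripper height:** the cameras showed the fingertips about 43 mm higher than the reported tool height implied. My first grasp therefore closed on the lid's rim, and I used camera heights from then on.
- **First twist:** the fingertips were too low and jammed, most likely on the glass shoulder, giving up to about 17 N m. I let go, raised the gripper 5 mm and gripped again.
- **First lift:** the lid was still attached and picked the jar up by about 1 mm. I set it back down and turned about 27° more before the threads let go.

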